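# Slide a specimen carrier home under the stage spring

## Task

Using only the fingertips, press the blue specimen carrier down into the sprung dock and, while keeping it pressed down, push it along the channel under the two-pronged leaf spring until its front edge is fully home against the red end stop. Then let go and move clear, so that the carrier stays clamped under the spring. Do not pick the carrier up or ram it through by force, and leave the other things on the bench where they are.

Things in the scene. Friction and masses are not known exactly. Their poses are not given: they have to be found in the camera images.
- dock: Specimen dock fixed to the bench: white base 275 x 90 x 12 mm, x = -150 to +125 mm, with a channel along x between two aluminium rails (inner faces 60 mm apart, tops 33 mm high). Origin on the bench; +x is the way the carrier must be pushed, z up. Behind the end stop a grey bracket, 58 mm high, the highest part, carries the spring.
- stop (a point): Middle of the red end stop's face that the carrier must reach, at its top edge: x = +70 mm in the dock's frame, 36.5 mm above the bench. Axes as the dock's.
- lip (a point): Front tip of the leaf spring, mid-way between its two steel prongs (each 8 mm wide, centred 20 mm to either side), on their underside: at rest 45 mm before the stop and 38.5 mm above the bench (lip top 41 mm). Behind the lips the prongs go down to 32.5 mm at 25 mm before the stop, then rise to their hinge beyond the stop.
- carrier_nose (a point): Middle of the carrier's front top edge; x forward, z up. The carrier is a loose blue plate 120 x 56 x 12 mm, about 0.2 kg, lying on the sprung bed in the channel, long side along it. Its top is 42 mm above the bench with the bed up (the spring's lips then block its front) and 34 mm with the bed fully down; pressed 4 mm or more, best all 8, it passes under the lips.
- carrier_pad (a point): Middle of the dark press pad (48 x 50 mm) on the carrier's top surface, 94 mm behind the nose. A yellow cross rib, 44 mm wide, 8 mm thick, 6 mm high, stands ahead of the pad, its rear face 26 mm ahead of this point: fingertips pressing the pad can push against it. Carrier's rear edge 26 mm behind. Sliding friction on bed and spring is low (about 0.25).
- bed (a joint): How far the black sprung bed under the carrier is pressed down, m: 0 = up, 0.008 = fully down on its stop. It moves straight down without tilting; pressing the carrier down takes about 5 N to start and 11 N at the bottom. With the carrier clamped under the spring it stays about 0.006 down.
- leaf (a joint): How far the leaf spring is raised, rad: 0 = at rest; about 0.07 with the carrier clamped under it.
- dish: Bystander: clear flat culture dish, 60 mm across, 14 mm high; origin at the centre of its underside. Near the dock.
- oil: Bystander: small amber oil bottle, 30 mm across, 55 mm high; origin at the centre of its underside. Near the dock.
- slidebox: Bystander: green slide box with a white lid, 84 x 36 x 30 mm; origin at the centre of its underside. Near the dock.
- objective: Bystander: metal microscope objective standing on end, 30 mm across, 46 mm high; origin at the centre of its underside.
- wash: Bystander: white wash bottle with a red cap, 68 mm across, 150 mm high; origin at the centre of its underside.
- mount: Bystander: copper-coloured specimen mount, 25 mm across, 20 mm high; origin at the centre of its underside.
There are look-alikes about, which are no part of the job. What is meant by the part that bears carrier_nose is not orange, and is the smaller of those in its own colour.

How it is judged:
On the way:
1. the fingers press the carrier down (bed at least 3 mm down) while its front edge passes under the spring's lips (5 mm or more beyond them, not yet home) (value of joint bed above 0.003 m and contact force between the fingers and carrier above 2 N and x of carrier_nose in the frame of dock between 0.03 and 0.067 m), for 0.05 s.
At the end, for the whole second after the job is handed in: The carrier's front edge is within 3 mm of the end stop, it lies flat (within 0.05 rad), clamped under the raised leaf spring (spring raised over 0.025 rad, bed still over 3 mm down), at rest (x of carrier_nose in the frame of dock between 0.067 and 0.073 m and value of joint bed above 0.003 m and value of joint leaf above 0.025 rad and angle between carrier_nose's own z axis and vertical below 0.05 rad and linear speed of carrier below 0.01 m/s); the robot touches nothing.
It fails at once if the carrier is rammed: the fingers push on it with more than 60 N (the proper way takes under 25 N) (contact force between the fingers and carrier above 60 N).
It fails at once if the carrier is lifted (its front or rear part rises more than 10 mm above where it lies at the start) or tipped (height (world z) of any of carrier_nose, carrier_pad above 0.052 m or angle between carrier_nose's own z axis and vertical above 0.25 rad).
It fails at once if another thing on the bench is moved by more than 20 mm or knocked over (distance of any of dish, oil, slidebox, objective, wash, mount from where it was at the start of the episode above 0.02 m or angle between any of dish, oil, slidebox, objective, wash, mount's own z axis and vertical above 0.5 rad).
It also fails if it takes over 35 s, if anything falls off the work surface, if the arm or the gripper's body presses on something with over 40 N, if the wrist force passes 120 N, or if a joint passes its speed limit or range.

## Robot

A 6-joint arm with a two-finger parallel gripper is mounted at the origin on the work surface. World frame = base frame: x ahead of the robot, y to its left, z up, the work surface at z = 0. Lengths are in m, angles in rad, forces in N, time in s.
With the tool pointing down it reaches from about 0.225 to 0.725 m from the base axis. Payload 3.1 kg.
Tool frame: the origin (TCP) lies midway between the tips of the shut fingers; the grasp point (between the pads) lies 19 mm behind it; z points along the fingers, y is the line along which they close (so a half turn about z gives the same grasp; the last joint's range is limited). The gripper opens to 85 mm and grips with 20 to 120 N. Pads are 22 mm wide; open, the fingers measure 114 mm over their backs; the gripper's body (76 mm by 85 mm) begins 54 mm behind the grasp point. The pads swing forward as they close: fully open they stand 13 mm farther back than shut.
Start: joints at [-1.422, 0.048, 0.099, 1.622, 0, 1.443], TCP at [0.143, -0.505, 0.231] pointing down, gripper open.
Joint ranges: [-2.91, 2.91], [-0.99, 1.94], [-1.21, 1.42], [-2.12, 2.29], [-1.49, 1.47], [-3.14, 3.14]. Speed limits (rad/s): [2.79, 2.79, 3.14, 3.14, 3.14, 3.14].

## Interface

Orientations are given as a unit quaternion [x, y, z, w].
In Python, from rig import * gives the robot as it stands. The module is installed in compiled form; this text tells all that it offers.
- The arm moves only by the tool servo_tool, never from a script. Its argument "steps" is a list that holds one entry, the list of rows, each a list of 7 numbers: the closure, from 0 (fully open) to 1 (shut), then the shift along the tool's x, y, z in m, then the turn, a rotation vector about the tool's x, y, z in rad. In form: [[[gripper, tx, ty, tz, ax, ay, az], ...]]. A call has 1 to 12 rows; each row is the pose to reach, as a shift and turn from the pose commanded when the call began, along the tool's axes at that moment; what a row does not reach only later rows make up. A row lasts 1/10 s, in which the tool goes at most 50 mm and 8.59 degrees, less where a joint would pass 70% of its speed; a pose out of reach is approached as far as the arm can. A call with a gripper value outside its range is refused whole. The fingers move at their own pace and stop on an object; "newtons" is the grip in N (left out, the last holds). Time passes only in rows, so rows that repeat a pose let the fingers close. It gives the time, the measured TCP pose, the force, the opening and the grip force at its end, in the units of the state.
- get_state(): the state, without advancing time (a new reading comes with each control period).
- grab_frame(name): name is "side" or "top" or "wrist"; returns a dict with "img" (420x560x3 uint8, red, green, blue), "fx", "fy", "cx", "cy" (pixels), "position" and "orientation" of the camera in the world; the wrist camera has in their place "hand_eye" (4x4, takes a point from camera to tool coordinates, whose origin is the TCP and whose axes are the flange's). Camera axes: x right, y down, z forward; pixel columns grow to the right and rows downward; lengths in m; the calibration is good to about 2 mm. The wrist camera is an equidistant fisheye: a pixel r from the principal point sees the ray r / f radians off the axis. A picture is of the moment at which its call begins: read the wrist's pose just before it. There is no depth.
- close_job(): hands the job in; it is judged then, once.
The state is a dict: "time": time; "qpos": joint angles; "qvel": joint speeds; "effort": joint torques, N m; "position": TCP position; "tool_rot": TCP orientation; "contact_force": force on the tool from outside, world axes, zero at the start; "torque": the same for the moment, N m; "finger_gap": finger opening in m; "grip_force": force on a finger pad.
Only numpy, scipy, OpenCV 4.12 (cv2) and the standard library are available. Lean on these libraries where they do the work, as an engineer would, in place of code of your own. Each camera call takes 0.05 s, during which the arm holds its last target. There are 200 camera calls.

## Working session

There is one attempt and no reset: what is moved stays moved. The work goes in short steps, Python scripts to look and compute and a tool call to move; the robot and the scene stay as the last step left them, time stands still between calls to the robot, and variables do not carry over. Pictures are saved under pics/ and viewed, at most 10 in all, crops included, and the job is handed in when it is done.

Besides the shell and the picture viewer there is one more tool, called after "Call:" as name(argument=value, ...) on one line, values as JSON. servo_tool: Moves the arm, as the interface text tells. Its arguments: {"type":"object","properties":{"steps":{"type":"array"},"newtons":{"type":"number"}},"required":["steps"]}

```bash
mkdir -p pics; cat > h.py <<'E'
from rig import *
import numpy as np, cv2
from scipy.spatial.transform import Rotation as R
def ray(f,u,v):
    d=R.from_quat(f["orientation"]).apply([(u-f["cx"])/f["fx"],(v-f["cy"])/f["fy"],1]); return np.array(f["position"]),d
def plane(f,u,v,z):
    p,d=ray(f,u,v); return p+d*(z-p[2])/d[2]
def proj(f,P):
    c=R.from_quat(f["orientation"]).inv().apply(np.array(P)-f["position"]); return c[0]/c[2]*f["fx"]+f["cx"],c[1]/c[2]*f["fy"]+f["cy"]
E
python3 - <<'E'
from h import *
import pickle
F={n:grab_frame(n) for n in("top","side")}
pickle.dump(F,open("F.pkl","wb"))
cv2.imwrite("pics/a.png",cv2.resize(F["top"]["img"][:,:,::-1],(800,600),interpolation=cv2.INTER_CUBIC))
cv2.imwrite("pics/b.png",cv2.resize(F["side"]["img"][:,:,::-1],(800,600),interpolation=cv2.INTER_CUBIC))
s=get_state();print(s)
for n in F: print({k:v for k,v in F[n].items() if k!="img"})
E
```

```text
{'time': 0.1, 'qpos': array([-1.42177929e+00,  4.86935767e-02,  9.77510887e-02,  1.62200851e+00,
        4.84903543e-06,  1.44298549e+00]), 'qvel': array([ 0.00012522, -0.00081317,  0.00460639,  0.00095025, -0.00023353,
       -0.00130029]), 'effort': array([ 2.99085077e-03, -3.39851439e+01,  3.20935678e+01,  1.58297690e-02,
       -4.35278275e-05,  2.27450997e-06]), 'position': array([ 0.14338625, -0.50446282,  0.23022372]), 'tool_rot': array([ 9.90435500e-01,  1.37972312e-01, -8.99848126e-06, -1.07729901e-03]), 'contact_force': array([-0.40596986,  0.47277683,  0.23690703]), 'torque': array([-0.02121462,  0.00251512,  0.03199881]), 'grip_force': 0.0, 'finger_gap': 0.08564471157715649}
{'fx': 391.949964577416, 'fy': 391.949964577416, 'cx': 280.56103450180177, 'cy': 212.71068444574465, 'position': array([ 0.38526799, -0.01328584,  1.0836294 ]), 'orientation': array([-0.70015875,  0.70813181, -0.05703738,  0.07123059])}
{'fx': 473.7113799214381, 'fy': 473.7113799214381, 'cx': 277.7729497953337, 'cy': 209.90500889708775, 'position': array([0.29487615, 1.03021473, 0.77750032]), 'orientation': array([-0.11688186,  0.8704899 , -0.47537187,  0.05106411])}
```

View pics/a.png

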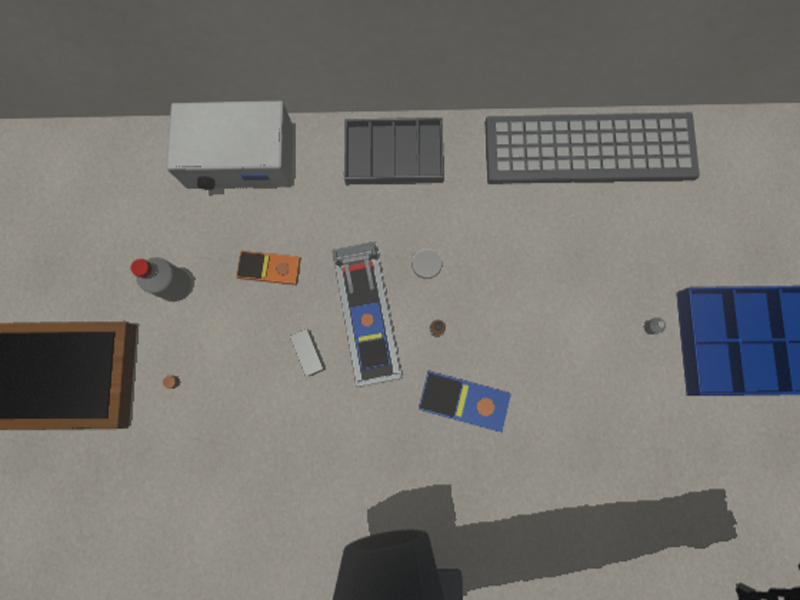

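View pics/b.png

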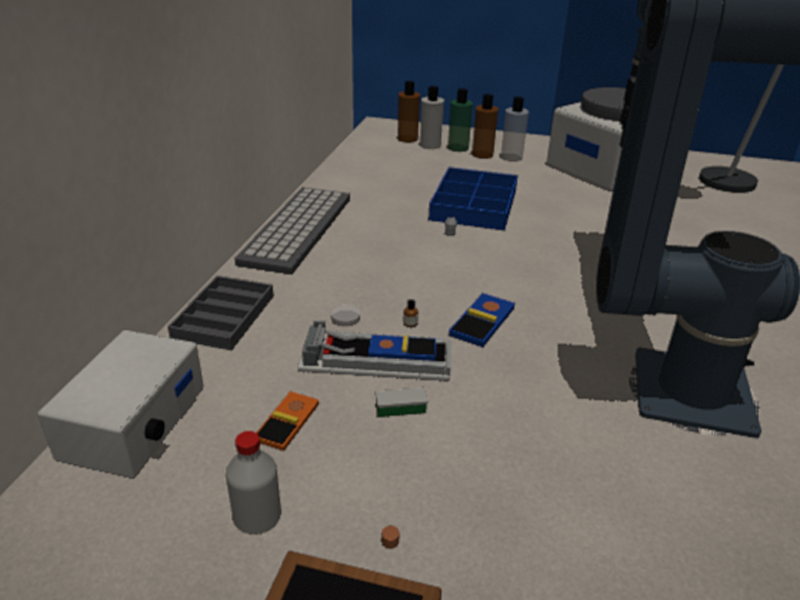

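Top view: there are three carrier-like plates: orange at (268,267), blue in the dock at (370,340) and a larger blue one lying on the bench at (465,402). The one meant is the blue plate in the dock, being the smaller of the two blue ones. Bystanders near the dock are the dish (427,263), the oil (437,327) and the slide box (307,352). I'll confirm it in an enlarged crop and measure.

```bash
python3 - <<'E'
from h import *
import pickle
F=pickle.load(open("F.pkl","rb")); f=F["top"]; im=f["img"]
x0,y0,x1,y1=215,160,300,275
cv2.imwrite("pics/c.png",cv2.resize(im[y0:y1,x0:x1,::-1],None,fx=5,fy=5,interpolation=cv2.INTER_CUBIC))
hsv=cv2.cvtColor(im,cv2.COLOR_RGB2HSV)
def m(lo,hi,box=(x0,y0,x1,y1)):
    k=cv2.inRange(hsv,lo,hi); z=np.zeros_like(k); a,b,c,d=box; z[b:d,a:c]=k[b:d,a:c]; return z
def rep(name,k,z):
    n,l,st,c=cv2.connectedComponentsWithStats(k)
    for i in range(1,n):
        if st[i,4]<12: continue
        p=plane(f,*c[i],z); r=cv2.minAreaRect(np.argwhere(l==i)[:,::-1].astype(np.float32))
        q=[plane(f,u,v,z)[:2].round(4).tolist() for u,v in cv2.boxPoints(r)]
        print(name,st[i,4],c[i].round(1),p.round(4),q)
rep("rib",m((22,120,100),(35,255,255)),.048)
rep("red",m((0,130,90),(6,255,255)),.0365)
rep("blue",m((105,120,60),(125,255,255)),.042)
rep("box",m((0,0,150),(179,60,255),(200,220,232,270)),.03)
rep("orange",m((5,80,90),(18,255,255)),.042)
E
```

```text
rib 32 [258.9 235.8] [0.5141 0.065  0.048 ] [[0.5125, 0.0863], [0.5201, 0.0463], [0.5149, 0.0453], [0.5074, 0.0852]]
red 36 [249.8 186.5] [0.6523 0.091  0.0365] [[0.6541, 0.106], [0.6595, 0.0778], [0.6508, 0.0761], [0.6454, 0.1042]]
blue 352 [256.7 223.7] [0.5474 0.0712 0.042 ] [[0.5726, 0.1034], [0.5816, 0.0495], [0.5113, 0.0374], [0.5025, 0.0907]]
box 25 [218.3 224.2] [0.5493 0.1772 0.03  ] [[0.561, 0.1838], [0.5608, 0.1673], [0.5387, 0.1669], [0.5389, 0.1833]]
box 15 [228.1 222.9] [0.5527 0.1504 0.03  ] [[0.5571, 0.1595], [0.5605, 0.1454], [0.5468, 0.1418], [0.5434, 0.1559]]
box 380 [213.9 246. ] [0.4899 0.1881 0.03  ] [[0.5291, 0.2265], [0.5427, 0.192], [0.4581, 0.1567], [0.4449, 0.1908]]
box 44 [204.3 263.4] [0.4435 0.2127 0.03  ] [[0.4461, 0.2312], [0.4633, 0.2142], [0.443, 0.1934], [0.4259, 0.2105]]
orange 57 [256.7 223.6] [0.5477 0.0713 0.042 ] [[0.5387, 0.0813], [0.5577, 0.0813], [0.5575, 0.0597], [0.5384, 0.0597]]
```

View pics/c.png

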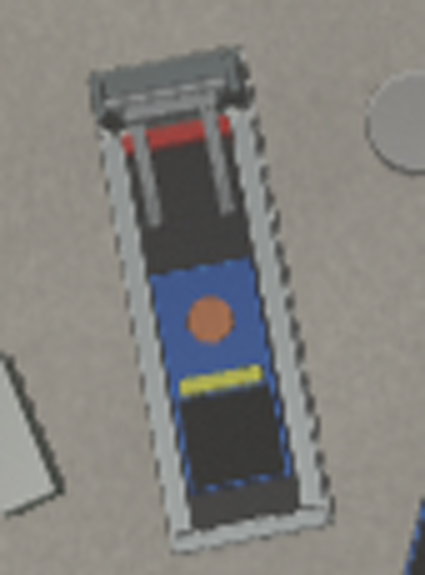

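The crop confirms it: the dock holds the smaller blue carrier. Its rib is at crop (220,380), the pad at (237,435), the nose edge at (203,270) and the lips at about (190,215). The sizes agree: rib about 41 mm, nose 64 mm ahead of the rib, nose to stop about 72 mm. Dock yaw is about 0.187 rad and the pad is at about (0.485, 0.059). I'll approach shut, with tool x along the channel (half turn).

Call:
servo_tool(steps=[[[1,0.02,-0.019,0,0,0,-0.127],[1,0.041,-0.037,0,0,0,-0.254],[1,0.061,-0.056,0,0,0,-0.381],[1,0.082,-0.075,0,0,0,-0.508],[1,0.102,-0.094,0,0,0,-0.635],[1,0.123,-0.112,0,0,0,-0.762],[1,0.143,-0.131,0,0,0,-0.889],[1,0.164,-0.15,0,0,0,-1.016],[1,0.184,-0.168,0,0,0,-1.143],[1,0.205,-0.187,0,0,0,-1.27],[1,0.225,-0.206,0,0,0,-1.397],[1,0.246,-0.225,0,0,0,-1.526]]], newtons=60)

```text
time: 1.3
position: [0.3188, -0.2201, 0.2308]
tool_rot: [0.619, 0.786, 0.0, -0.0]
contact_force: [0.9, -0.3, 0.5]
finger_gap: 0.0003
grip_force: 0.0
```

Call:
servo_tool(steps=[[[1,0.019,0.02,0,0,0,-0.127],[1,0.039,0.039,0,0,0,-0.254],[1,0.058,0.059,0,0,0,-0.381],[1,0.078,0.078,0.0,0,0,-0.508],[1,0.097,0.098,0.01,0,0,-0.635],[1,0.117,0.117,0.02,0,0,-0.762],[1,0.136,0.137,0.03,0,0,-0.889],[1,0.156,0.156,0.045,0,0,-1.016],[1,0.175,0.176,0.06,0,0,-1.143],[1,0.195,0.195,0.08,0,0,-1.27],[1,0.214,0.215,0.1,0,0,-1.4],[1,0.2335,0.2345,0.12,0,0,-1.526]]])

```text
time: 2.5
position: [0.4933, 0.0609, 0.11]
tool_rot: [-0.096, 0.995, -0.0, -0.0]
contact_force: [0.4, 0.5, 0.1]
finger_gap: -0.0002
grip_force: 0.0
```

```bash
python3 - <<'E'
from h import *
import pickle
s=get_state(); f=grab_frame("wrist"); pickle.dump((s,f),open("w.pkl","wb"))
Rt=R.from_quat(s["tool_rot"]); print(s["position"],Rt.as_euler("zyx"),s["qpos"],s["contact_force"])
print(f["hand_eye"],f["fx"],f["cx"],f["cy"])
cv2.imwrite("pics/d.png",cv2.resize(f["img"][:,:,::-1],(800,600),interpolation=cv2.INTER_CUBIC))
E
```

```text
[0.49326345 0.06088971 0.11002122] [ 2.94893902e+00 -6.60995163e-04  3.14149084e+00] [-1.21239093e-02 -1.61625203e-02 -2.06874757e-01  1.38074380e+00
 -1.09822456e-04 -2.04777470e-01] [0.38667395 0.46487187 0.07316133]
[[-7.82998003e-04 -9.46491873e-01 -3.22726697e-01  8.33189098e-02]
 [ 9.99999668e-01 -8.13561156e-04 -4.01848422e-05  1.14161064e-04]
 [-2.24523278e-04 -3.22726622e-01  9.46492196e-01 -1.42831710e-01]
 [ 0.00000000e+00  0.00000000e+00  0.00000000e+00  1.00000000e+00]] 325.19226210127806 276.7715699716173 208.66336675353583
```

View pics/d.png

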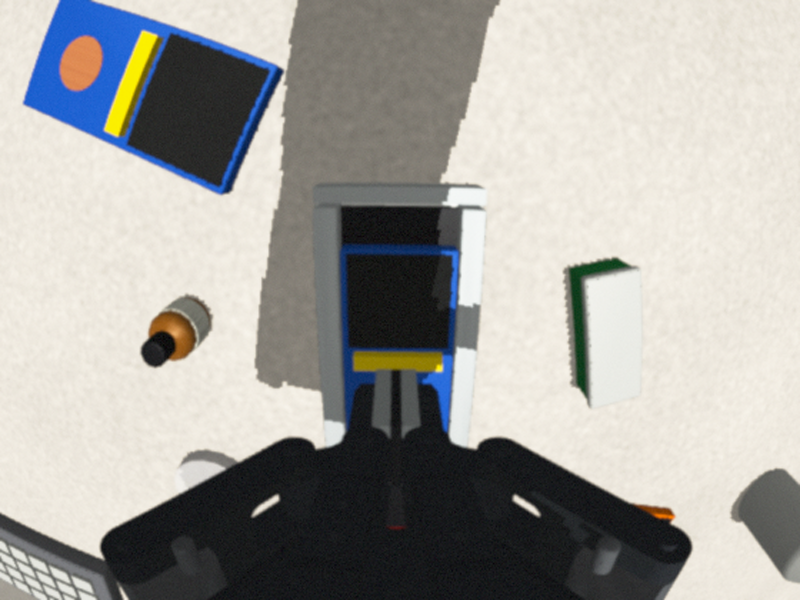

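Wrist view: the carrier lies square in the frame with its pad at (400,300), the rib at (398,361) and the rear edge at about row 248. The fingertips are above, just ahead of the pad. I'll measure the rib and the rear edge in tool axes.

```bash
cat >> h.py <<'E'
def wpt(s,f,u,v,z):
    a=np.array([u-f["cx"],v-f["cy"]])/f["fx"]; t=np.hypot(*a)
    c=np.r_[a/t*np.sin(t),np.cos(t)]; H=np.array(f["hand_eye"]); T=R.from_quat(s["tool_rot"])
    d=T.apply(H[:3,:3]@c); p=s["position"]+T.apply(H[:3,3]); return p+d*(z-p[2])/d[2]
def dk(P,s,yaw=.187):   # relative to TCP along dock axes
    r=np.array(P)[:2]-np.array(s["position"])[:2]; return np.array([r@[np.cos(yaw),np.sin(yaw)],r@[-np.sin(yaw),np.cos(yaw)]])
E
python3 - <<'E'
from h import *
import pickle
s,f=pickle.load(open("w.pkl","rb")); im=f["img"]; hsv=cv2.cvtColor(im,cv2.COLOR_RGB2HSV)
k=cv2.inRange(hsv,(22,150,90),(35,255,255)); n,l,st,c=cv2.connectedComponentsWithStats(k)
for i in range(1,n):
    if st[i,4]>100 and st[i,0]>200:
        x,y,w,h,_=st[i]; print("rib box",x,y,w,h)
        for u,v in((x,y),(x+w,y),(x+w/2,y)): print(dk(wpt(s,f,u,v,.048),s)*1000)
b=cv2.inRange(hsv,(105,120,50),(125,255,255)); b[:,:220]=0;b[:,340:]=0
ys,xs=np.nonzero(b); v=ys.min(); print("rear row",v,[ (dk(wpt(s,f,u,v,.042),s)*1000).round(1) for u in (xs.min(),280,xs.max())])
for v in(190,220): 
    r=xs[ys==v]; print(v,[(dk(wpt(s,f,u,v,.042),s)*1000).round(1) for u in(r.min(),r.max()+1)])
E
```

```text
rib box 248 246 61 14
[ 14.10388834 -19.90943445]
[13.92082461 22.66783891]
[13.92782596  1.36708784]
rear row 171 [array([-37.8, -25.9]), array([-37.8,   2.1]), array([-38.1,  28.7])]
190 [array([-24.7, -26.2]), array([-25. ,  29.9])]
220 [array([ -3. , -26.2]), array([-3.3, 29.5])]
```

The two views agree: the rib's rear face is 14 mm ahead of the TCP and the carrier centre 1.5 mm to the side. Back off 2 mm and descend.

Call:
servo_tool(steps=[[[1,0.002,0.0015,0.02,0,0,0],[1,0.002,0.0015,0.04,0,0,0],[1,0.002,0.0015,0.055,0,0,0],[1,0.002,0.0015,0.062,0,0,0],[1,0.002,0.0015,0.066,0,0,0],[1,0.002,0.0015,0.068,0,0,0],[1,0.002,0.0015,0.07,0,0,0],[1,0.002,0.0015,0.072,0,0,0],[1,0.002,0.0015,0.072,0,0,0]]])

```text
time: 3.45
position: [0.4918, 0.0608, 0.0409]
tool_rot: [-0.093, 0.996, -0.0, 0.001]
contact_force: [0.1, 0.0, 5.3]
finger_gap: -0.0001
grip_force: 2.8
```

Call:
servo_tool(steps=[[[1,0,0,0.003,0,0,0],[1,0,0,0.006,0,0,0],[1,0,0,0.008,0,0,0],[1,0,0,0.01,0,0,0],[1,0,0,0.011,0,0,0],[1,0,0,0.011,0,0,0]]])

```text
time: 4.05
position: [0.4943, 0.0608, 0.0339]
tool_rot: [-0.093, 0.996, -0.001, 0.004]
contact_force: [-3.3, -0.3, 18.5]
finger_gap: -0.0001
grip_force: 8.9
```

Bed fully down (z 0.0339) at 18 N. Push forward.

Call:
servo_tool(steps=[[[1,-0.003,0,0,0,0,0],[1,-0.006,0,0,0,0,0],[1,-0.009,0,0,0,0,0],[1,-0.012,0,0,0,0,0],[1,-0.016,0,0,0,0,0],[1,-0.02,0,0,0,0,0],[1,-0.024,0,0,0,0,0],[1,-0.024,0,0,0,0,0]]])

```text
time: 4.85
position: [0.5187, 0.0652, 0.034]
tool_rot: [-0.093, 0.996, -0.001, 0.005]
contact_force: [-2.8, -0.9, 16.2]
finger_gap: 0.0001
grip_force: 7.9
```

```bash
python3 - <<'E'
from h import *
s=get_state(); f=grab_frame("wrist"); g=grab_frame("side")
print(s["position"],s["contact_force"])
hsv=cv2.cvtColor(f["img"],cv2.COLOR_RGB2HSV)
b=cv2.inRange(hsv,(105,120,50),(125,255,255)); b[:,:220]=0;b[:,340:]=0
ys,xs=np.nonzero(b); v=ys.min(); print("rear",v,(dk(wpt(s,f,280,v,.034),s)*1000).round(1))
A=cv2.resize(f["img"][100:330,180:380],(400,460),interpolation=cv2.INTER_CUBIC)
B=cv2.resize(g["img"][215:275,200:325],None,fx=3.2,fy=3.2,interpolation=cv2.INTER_CUBIC)
C=np.zeros((460,800,3),np.uint8); C[:,:400]=A; C[:B.shape[0],400:400+B.shape[1]]=B[:,:400]
cv2.imwrite("pics/e.png",C[:,:,::-1])
E
```

```text
[0.51868818 0.06518315 0.03396851] [-2.79080186 -0.90847101 16.17591472]
rear 203 [-37.5   1.6]
```

View pics/e.png

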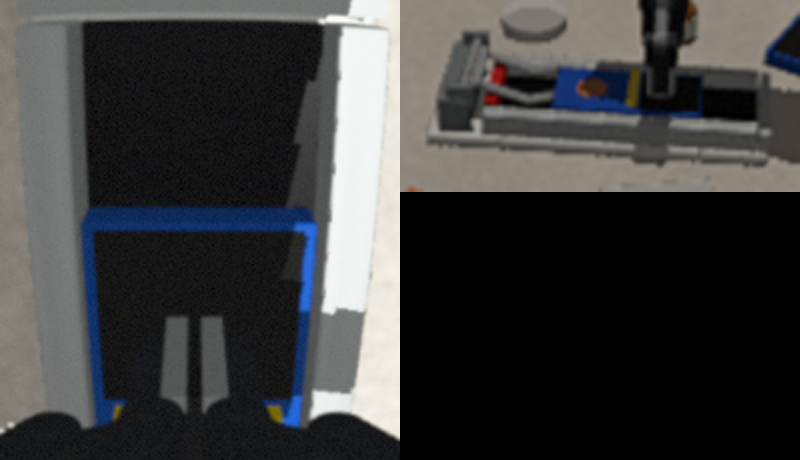

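The wrist crop shows the rear edge 37.5 mm behind the TCP and the tips against the rib. The side crop shows the nose just at the lips, depressed and about to pass under. About 49 mm remain. Push on.

Call:
servo_tool(steps=[[[1,-0.003,0,0,0,0,0],[1,-0.006,0,0,0,0,0],[1,-0.009,0,0,0,0,0],[1,-0.012,0,0,0,0,0],[1,-0.015,0,0,0,0,0],[1,-0.018,0,0,0,0,0],[1,-0.021,0,0,0,0,0],[1,-0.024,0,0,0,0,0],[1,-0.024,0,0,0,0,0]]])

```text
time: 5.85
position: [0.5402, 0.0694, 0.034]
tool_rot: [-0.093, 0.996, -0.001, 0.002]
contact_force: [-7.2, -0.2, 17.7]
finger_gap: 0.0001
grip_force: 9.5
```

Call:
servo_tool(steps=[[[1,-0.003,0,0,0,0,0],[1,-0.006,0,0,0,0,0],[1,-0.009,0,0,0,0,0],[1,-0.012,0,0,0,0,0],[1,-0.015,0,0,0,0,0],[1,-0.018,0,0,0,0,0],[1,-0.021,0,0,0,0,0],[1,-0.024,0,0,0,0,0],[1,-0.024,0,0,0,0,0]]])

```text
time: 6.75
position: [0.564, 0.0739, 0.0339]
tool_rot: [-0.093, 0.996, -0.001, 0.003]
contact_force: [-5.5, -0.1, 16.9]
finger_gap: -0.0004
grip_force: 14.7
```

Call:
servo_tool(steps=[[[1,-0.001,0,0,0,0,0],[1,-0.002,0,0,0,0,0],[1,-0.003,0,0,0,0,0],[1,-0.004,0,0,0,0,0],[1,-0.004,0,0,0,0,0]]])

```text
time: 7.25
position: [0.5674, 0.0746, 0.0339]
tool_rot: [-0.093, 0.996, -0.001, 0.002]
contact_force: [-6.2, -1.4, 18.0]
finger_gap: -0.0
grip_force: 15.0
```

Call:
servo_tool(steps=[[[1,-0.001,0,0,0,0,0],[1,-0.002,0,0,0,0,0],[1,-0.003,0,0,0,0,0],[1,-0.003,0,0,0,0,0]]])

```text
time: 7.65
position: [0.5694, 0.075, 0.0339]
tool_rot: [-0.093, 0.996, -0.001, 0.001]
contact_force: [-8.7, -1.3, 19.5]
finger_gap: -0.0
grip_force: 15.8
```

Call:
servo_tool(steps=[[[1,-0.001,0,0,0,0,0],[1,-0.002,0,0,0,0,0],[1,-0.003,0,0,0,0,0],[1,-0.003,0,0,0,0,0]]])

```text
time: 8.05
position: [0.5694, 0.075, 0.0339]
tool_rot: [-0.093, 0.996, -0.001, -0.002]
contact_force: [-14.1, -2.2, 24.9]
finger_gap: 0.0001
grip_force: 18.2
```

```bash
python3 - <<'E'
from h import *
s=get_state(); f=grab_frame("wrist")
print(s["position"],s["contact_force"])
hsv=cv2.cvtColor(f["img"],cv2.COLOR_RGB2HSV)
b=cv2.inRange(hsv,(105,120,50),(125,255,255)); b[:,:220]=0;b[:,340:]=0
ys,xs=np.nonzero(b); v=ys.min(); r=wpt(s,f,280,v,.034);print("rear",v,(dk(r,s)*1000).round(1))
E
```

```text
[0.56943336 0.07503425 0.03388469] [-14.06591085  -2.22197504  24.85834425]
rear 189 [-44.1   1.6]
```

```bash
python3 - <<'E'
from h import *
f=grab_frame("wrist"); g=grab_frame("side")
A=cv2.resize(f["img"][100:330,180:380],(400,460),interpolation=cv2.INTER_CUBIC)
B=cv2.resize(g["img"][215:275,200:325],None,fx=3.2,fy=3.2,interpolation=cv2.INTER_CUBIC)
C=np.zeros((460,800,3),np.uint8); C[:,:400]=A; C[:B.shape[0],400:400+B.shape[1]]=B[:,:400]
cv2.imwrite("pics/f.png",C[:,:,::-1])
E
```

```text
(no output)
```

View pics/f.png

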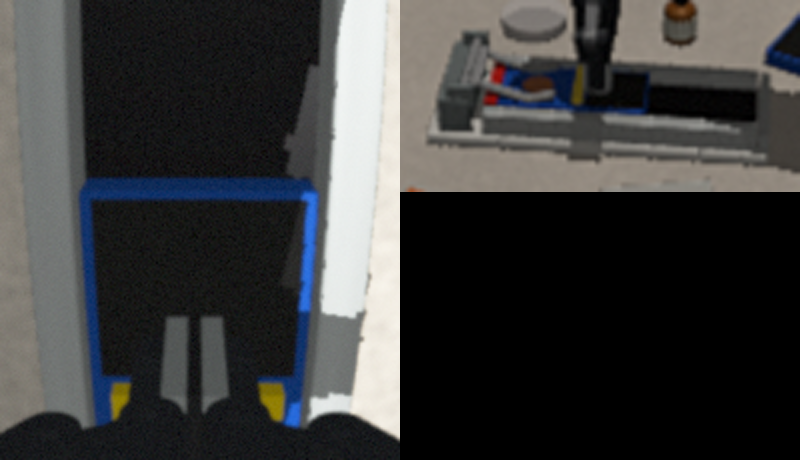

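The wrist crop shows the tips slid forward onto the rib and the rear edge at crop rows 180–200. In the side crop the blue nose meets the red stop. The force rose with no motion, which suggests it is home. I'll verify the rear edge against the dock: home means it sits 50 mm behind the dock origin.

```bash
python3 - <<'E'
from h import *
import pickle
s=get_state(); f=grab_frame("wrist"); im=f["img"].astype(int)
col=im[:,240:262].mean(1)
for v in range(180,206): print(v,col[v].round().astype(int).tolist(),end=' ')
print()
dv=np.abs(np.diff(im[:,265:290].mean((1,2)))); print("edges",[(i,round(dv[i])) for i in range(60,175) if dv[i]>12])
stop=np.array([.6481,.0902]);d=np.array([np.cos(.187),np.sin(.187)])
for v,z in((190,.022),(200,.034)):
    r=wpt(s,f,270,v,z); print(v,z,"x dock rear",((r[:2]-stop)@d+.07).round(4))
for v in [i for i in range(60,175) if dv[i]>12]:
    print(v,[(z,((wpt(s,f,270,v,z)[:2]-stop)@d+.07).round(4)) for z in(0,.012,.033)])
E
```

```text
180 [19, 18, 19] 181 [18, 17, 18] 182 [20, 18, 19] 183 [19, 18, 19] 184 [17, 16, 17] 185 [19, 18, 19] 186 [19, 20, 21] 187 [17, 17, 20] 188 [18, 24, 41] 189 [15, 35, 72] 190 [15, 42, 85] 191 [13, 42, 88] 192 [13, 41, 88] 193 [12, 41, 88] 194 [16, 44, 92] 195 [15, 46, 98] 196 [16, 49, 104] 197 [17, 50, 106] 198 [17, 48, 101] 199 [18, 39, 77] 200 [21, 28, 45] 201 [21, 22, 24] 202 [21, 22, 21] 203 [20, 21, 20] 204 [22, 22, 22] 205 [22, 23, 22] 
edges []
190 0.022 x dock rear -0.0504
200 0.034 x dock rear -0.0489
```

The rear edge is at −0.050 ±0.001 in the dock frame, so the carrier is home. Now ease off the press and the push together, then lift clear.

Call:
servo_tool(steps=[[[1,0.001,0,-0.003,0,0,0],[1,0.003,0,-0.006,0,0,0],[1,0.005,0,-0.009,0,0,0],[1,0.007,0,-0.012,0,0,0],[1,0.009,0,-0.015,0,0,0],[1,0.011,0,-0.02,0,0,0],[1,0.011,0,-0.03,0,0,0],[1,0.011,0,-0.05,0,0,0],[1,0.02,0,-0.08,0,0,0],[1,0.04,0,-0.11,0,0,0],[1,0.06,0,-0.14,0,0,0],[1,0.08,0,-0.16,0,0,0]]])

```text
time: 9.45
position: [0.4933, 0.0612, 0.1917]
tool_rot: [-0.094, 0.996, -0.0, 0.002]
contact_force: [-0.1, 1.1, 0.5]
finger_gap: 0.0004
grip_force: 0.0
```

Call:
servo_tool(steps=[[[1,0.03,0,0,0,0,0],[1,0.06,0,0,0,0,0],[1,0.09,0,0,0,0,0],[1,0.09,0,0,0,0,0],[1,0.09,0,0,0,0,0]]])

```text
time: 9.95
position: [0.4049, 0.0445, 0.1892]
tool_rot: [-0.093, 0.996, -0.0, 0.001]
contact_force: [-0.8, -0.5, 0.1]
finger_gap: -0.0002
grip_force: 0.0
```

```bash
python3 - <<'E'
from h import *
s=get_state(); print(s["time"],s["position"],s["contact_force"])
t=grab_frame("top"); g=grab_frame("side")
hsv=cv2.cvtColor(t["img"],cv2.COLOR_RGB2HSV); k=cv2.inRange(hsv,(22,120,100),(35,255,255)); k[:,:225]=0;k[:,290:]=0;k[:160]=0;k[240:]=0
v,u=np.nonzero(k); p=plane(t,u.mean(),v.mean(),.042); d=np.array([np.cos(.187),np.sin(.187)])
print(p,"nose x",((p[:2]-[.6481,.0902])@d+.07+.064).round(4))
A=cv2.resize(t["img"][160:275,215:300,::-1],(400,541),interpolation=cv2.INTER_CUBIC)
B=cv2.resize(g["img"][215:275,200:325,::-1],None,fx=3.2,fy=3.2,interpolation=cv2.INTER_CUBIC)
C=np.zeros((541,800,3),np.uint8); C[:,:400]=A; C[:B.shape[0],400:400+B.shape[1]]=B[:,:400]
cv2.imwrite("pics/g.png",C)
E
```

```text
9.95 [0.40486536 0.04452025 0.18919697] [-0.80282223 -0.50468388  0.08896441]
[0.58409197 0.07800075 0.042     ] nose x 0.0688
```

View pics/g.png

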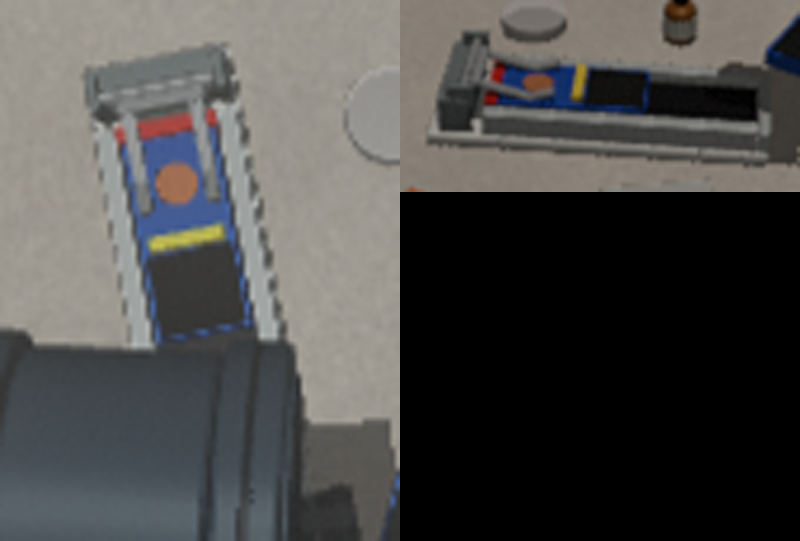

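The top crop shows the blue nose meeting the red stop at (165,130) with no dark gap, the prongs lying on the carrier, and the arm clear of it. The dish and the oil bottle stand where they were. Nose x is about 0.069.

```bash
python3 -c "
from rig import *
print(close_job())"
```

```text
the job is handed in; nothing more can be done
None
```

The carrier was pressed down, pushed under the leaf spring and left clamped against the red end stop (nose measured at about x = 0.069 m, window 0.067–0.073 m), the arm was moved clear, and the job was handed in at about 10 s; no verdict was returned.

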